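# Find and push open the loose service cover of a heated microscope deck

### The job

One of the four identical metal covers in the heated deck is unlatched, and a technician needs to reach the connector beneath it. With shut fingertips, press the grey thumb strips of the covers one after another to find the cover that rocks, then push that cover's near half down into the deck until the cover stands open steeper than 45 degrees, and withdraw. Press only and grasp nothing; leave the vial, dish and other things standing about where they are.

Things in the scene. Friction and masses are not known exactly. Their poses are not given: they have to be found in the camera images.
- deck: heated work deck fixed on the table: black top on a white housing, 264 mm (its x) x 300 mm (its y) x 100 mm high; origin at the centre of its underside, x away from the robot, y to the robot's left, z up (turned up to 0.25 rad about z). Four covers in two rows of two; an 82 mm wide strip along x between the columns. Below each cover is a well, open down to 8 mm above the table
- hatch (a joint): tilt (rad) of the one loose cover, in any of the four bays (the others are rigid): 0 flush, positive as its near half goes down into the well and its far half rises, stop at 1.2; pressed on the far half it tips only to -0.05. It turns about a line along deck y through its middle. About 3 to 4 N on the thumb strip tilts it; it stays at whatever tilt it is left
- bay_1 (a point): centre of the upper face of the near row, left cover (as seen from the robot), level with the deck top; axes as the deck's. Each cover is a plain aluminium plate, 100 mm (deck x) x 84 mm (deck y) x 6 mm, flush with the deck with a 2 mm gap around, and has a grey thumb strip 14 x 50 mm, centred 30 mm from its centre towards the robot (deck -x)
- bay_2 (a point): centre of the upper face of the near row, right cover (as seen from the robot), level with the deck top; axes as the deck's. Each cover is a plain aluminium plate, 100 mm (deck x) x 84 mm (deck y) x 6 mm, flush with the deck with a 2 mm gap around, and has a grey thumb strip 14 x 50 mm, centred 30 mm from its centre towards the robot (deck -x)
- bay_3 (a point): centre of the upper face of the far row, left cover (as seen from the robot), level with the deck top; axes as the deck's. Each cover is a plain aluminium plate, 100 mm (deck x) x 84 mm (deck y) x 6 mm, flush with the deck with a 2 mm gap around, and has a grey thumb strip 14 x 50 mm, centred 30 mm from its centre towards the robot (deck -x)
- bay_4 (a point): centre of the upper face of the far row, right cover (as seen from the robot), level with the deck top; axes as the deck's. Each cover is a plain aluminium plate, 100 mm (deck x) x 84 mm (deck y) x 6 mm, flush with the deck with a 2 mm gap around, and has a grey thumb strip 14 x 50 mm, centred 30 mm from its centre towards the robot (deck -x)
- vial: small amber glass vial with white cap, 26 mm across, 45 mm tall, standing on the deck's middle strip between the covers; origin at the centre of its underside
- dish: clear closed round dish, 57 mm across, 14 mm high, lying on the deck's middle strip; origin at the centre of its underside
- canister: white plastic canister, 90 mm across, 130 mm tall, on the table; origin at the centre of its underside
- carton: blue carton, 50 x 85 x 110 mm tall, on the table; origin at the centre of its underside
- rack: white tube rack with eight capped tubes, 70 x 160 mm, 82 mm tall, on the table; origin at the centre of its underside
- beaker: glass beaker, 70 mm across, 80 mm tall, on the table; origin at the centre of its underside

How it is judged:
By the outcome, as a careful person would: the job done as asked, in the order asked, and still so for the second after the job is handed in, with the robot touching nothing.
It also fails if it takes over 51 s, if anything falls off the work surface, if the arm or the gripper's body presses on something with over 40 N, if the wrist force passes 120 N, or if a joint passes its speed limit or range.

### The arm

A 6-joint arm with a two-finger parallel gripper is mounted at the origin on the work surface. World frame = base frame: x ahead of the robot, y to its left, z up, the work surface at z = 0. Lengths are in mm, angles in rad, forces in N, time in s.
With the tool pointing down it reaches from about 350 to 975 mm from the base axis. Payload 7.1 kg.
Tool frame: the origin (TCP) lies between the finger pads; the fingertips stand 17 mm ahead of it and the grasp point (between the pads) lies 2 mm behind it (tip_reach is the y of the fingertips in the tool frame, in mm); y points along the fingers, x is the direction in which the jaws open and shut, and the axes are right-handed (so a half turn about y gives the same grasp; the last joint's range is limited). The gripper opens to 88 mm and grips with 3 to 60 N. Pads are 20 mm wide; open, the fingers measure 115 mm over their backs; the gripper's body (75 mm by 178 mm) begins 61 mm behind the grasp point.
Start: joints at [1.322, 0.423, 1.63, -0, 1.089, -0.019], TCP at [142.333, 608.561, 239.675] pointing down, gripper open.
Joint ranges: [-3, 3], [-0.9, 2.11], [0.09, 2.58], [-1.31, 4.45], [0.11, 2.69], [-2.54, 2.54]. Speed limits (rad/s): [2.39, 2.39, 3.01, 3.14, 3.14, 3.14].

### API

Orientations are given as a rotation vector (axis times angle).
In Python, from workcell import get_obs, get_image, camera_model, close_job, silhouettes, tip_of, tip_reach gives the robot as it stands. The module is installed in compiled form; this text tells all that it offers.
- The arm moves only by the tool arm_command, never from a script. Its argument "targets" is a list of rows, each a list of 4 numbers: the shift along the tool's x, y, z in mm, then the turn about the tool's y in rad. A call has 1 to 20 rows; each row shifts and turns the commanded pose from where the row before left it, along the tool's axes as they then stand; what a row does not reach is not made up. A row lasts 1/12 s, in which the tool goes at most 41.7 mm and 7.16 degrees, less where a joint would pass 70% of its speed; a pose out of reach is approached as far as the arm can. A call is refused whole if a number of a shift passes 41.7 or a number of a turn 0.125, either way. A call with a gripper value outside its range is refused whole. "gripper" is the opening in per cent of the stroke, from 0 (shut) to 100 (fully open), set as the call begins (left out, the last holds). The fingers move at their own pace and stop on an object; the grip force is fixed at half the most. Time passes only in rows, so rows that do not move let the fingers close. It gives the time, the measured TCP pose, the force and the opening at its end, in the units of the state.
- get_obs(): the state, without advancing time (a new reading comes with each control period).
- get_image(name): name is "scene" or "top"; returns the picture (420x560x3 uint8, blue, green, red); there is no depth.
- camera_model(name): a dict with "mtx" (3x3 intrinsics, pixels), "position" and "orientation" of the camera in the world. Camera axes: x right, y up, looking along -z (the intrinsics and any distortion apply to the point x, -y, -z); pixel columns grow to the right and rows downward; lengths in mm; the calibration is good to about 2 mm. A picture is of the moment at which its call begins. camera_model takes no time and is no camera call.
- close_job(): hands the job in, once; it reports no verdict.
Trained networks look in the newest picture that a camera, given by its name, has taken for a name from the list of things; names that differ only in an ending like _2 or _b are one class to them, and where a whole thing is asked for, a point or a joint stands for the part that bears it (a point fixed in the world has none). Each returns a list of dicts, best first, with "conf" (0 to 1); they miss things now and then, are a little off and sometimes report something else, mostly with a low value. They report only what shows in the picture. A call takes as long as a camera call.
- silhouettes(camera, thing): "pixels" (420x560 bool, what is visible of it) and "at" ([column, row] in pixels, amid what is visible of it).
- tip_of(camera, thing): "at" ([column, row] in pixels: a listed point, or the origin of a listed thing).
The state is a dict: "t": time; "qpos": joint angles; "qvel": joint speeds; "joint_torque": joint torques, N m; "ee_pos": TCP position; "orientation": TCP orientation; "ft_force": force on the tool from outside, world axes, zero at the start; "moment": the same for the moment, N m; "width": finger opening in mm.
Only numpy, scipy, OpenCV 4.12 (cv2) and the standard library are available. Lean on these libraries where they do the work, as an engineer would, in place of code of your own. Each camera call takes 0.05 s, during which the arm holds its last target. There are 200 camera calls.

## Working session

There is one attempt and no reset: what is moved stays moved. The work goes in short steps, Python scripts to look and compute and a tool call to move; the robot and the scene stay as the last step left them, time stands still between calls to the robot, and variables do not carry over. Pictures are saved under pics/ and viewed, about 8 in all and at most 12, crops included, and the job is handed in when it is done.

Besides the shell and the picture viewer there is one more tool, called by a JSON object that holds its "name" and its "arguments". arm_command: Moves the arm, as the interface text tells. Its arguments: {"type":"object","properties":{"targets":{"type":"array","items":{"type":"array","items":{"type":"number"}}},"gripper":{"type":"number"}},"required":["targets"]}

```bash
mkdir -p pics; cat > h.py <<'E'
import numpy as np, cv2
from scipy.spatial.transform import Rotation as R
from workcell import *
E
python3 - <<'E'
from h import *
import json
np.set_printoptions(precision=4,suppress=True)
o=get_obs(); print(o)
for c in("scene","top"):
    m=camera_model(c); print(c,m)
    cv2.imwrite(f"pics/{c}0.png",get_image(c))
    for n in("bay_1","bay_2","deck"):
        print(n,[(np.round(d["at"],1).tolist(),round(d["conf"],2)) for d in tip_of(c,n)])
E
```

```text
{'t': 0.0, 'qpos': array([ 1.322 ,  0.4238,  1.6307, -0.    ,  1.0886, -0.019 ]), 'qvel': array([ 0.0001, -0.0012, -0.0004, -0.0006,  0.0009,  0.0001]), 'joint_torque': array([ -0.0015, -54.4622, -27.3671,   0.0644,   0.0229,  -0.0001]), 'ee_pos': array([142.2156, 608.0798, 238.9337]), 'orientation': array([-1.3101, -1.0374,  1.0394]), 'ft_force': array([-0.015 ,  0.184 , -0.0036]), 'moment': array([-0.0151,  0.0063, -0.0192]), 'width': 87.74109656124672}
scene {'mtx': array([[450.1014,   0.    , 280.2419],
       [  0.    , 450.1014, 209.3386],
       [  0.    ,   0.    ,   1.    ]]), 'position': array([1238.3479,  541.0591,  672.8833]), 'orientation': array([0.5037, 1.0905, 2.0163])}
bay_1 [([344.5, 219.8], 0.78), ([252.0, 211.2], 0.71), ([293.1, 194.5], 0.7), ([303.6, 244.2], 0.64), ([294.6, 250.9], 0.2)]
bay_2 [([344.5, 219.8], 0.78), ([252.0, 211.2], 0.71), ([293.1, 194.5], 0.7), ([303.6, 244.2], 0.64), ([294.6, 250.9], 0.2)]
deck [([296.9, 249.5], 0.78)]
top {'mtx': array([[466.9267,   0.    , 282.4765],
       [  0.    , 466.9267, 205.8573],
       [  0.    ,   0.    ,   1.    ]]), 'position': array([ 401.0323,    0.3694, 1319.3793]), 'orientation': array([ 0.0978, -0.1041, -1.5855])}
bay_1 []
bay_2 []
deck [([265.0, 206.1], 0.61)]
```

View pics/scene0.png

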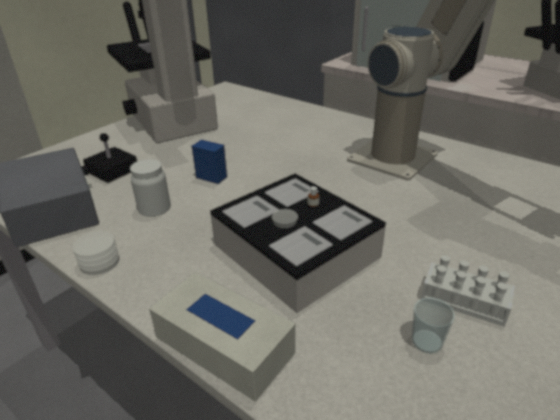

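View pics/top0.png

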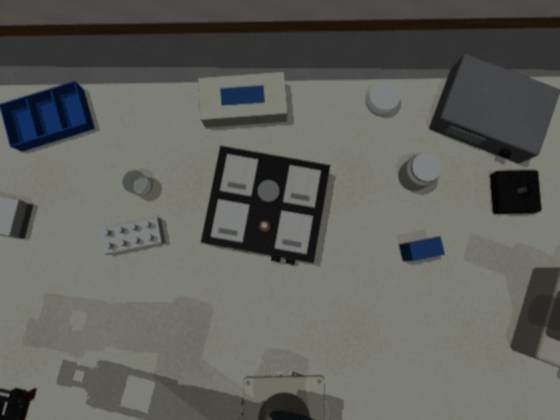

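```bash
cat >> h.py <<'E'
def ray(c,p):
    m=camera_model(c); K=m["mtx"]; M=R.from_rotvec(m["orientation"]).as_matrix()
    d=np.array([(p[0]-K[0,2])/K[0,0],-(p[1]-K[1,2])/K[1,1],-1]); return m["position"],M@d
def plane(c,p,z):
    o,d=ray(c,p); return (o+d*(z-o[2])/d[2])
def tri(p1,p2):
    o1,d1=ray("scene",p1);o2,d2=ray("top",p2)
    s=np.linalg.lstsq(np.c_[d1,-d2],o2-o1,rcond=None)[0]
    a=o1+s[0]*d1;b=o2+s[1]*d2; return (a+b)/2,np.linalg.norm(a-b)
E
python3 - <<'E'
from h import *
np.set_printoptions(precision=1,suppress=True)
im=cv2.imread("pics/top0.png"); g=cv2.cvtColor(im,6)
roi=np.zeros_like(g);cv2.fillPoly(roi,[np.array([[222,150],[327,164],[314,260],[205,240]])],255)
b=((g>110)&(roi>0)).astype(np.uint8)
cs=[c for c in cv2.findContours(b,0,2)[0] if cv2.contourArea(c)>500]
T=[]
for c in cs:
    r=cv2.minAreaRect(c); T.append(r[0]); print(r, plane("top",r[0],100)[:2])
S=[[344.5,219.8],[252,211.2],[293.1,194.5],[303.6,244.2]]
for s in S:
    t=min(T,key=lambda t:tri(s,t)[1]); print(s,plane("scene",s,100)[:2],t,*tri(s,t))
for n in("vial","dish","canister","carton"):
    for c in("scene","top"):
        print(n,c,[(np.round(d["at"],1).tolist(),round(d["conf"],2),plane(c,d["at"],100 if n in("vial","dish") else 0)[:2]) for d in tip_of(c,n)][:2])
cv2.imwrite("pics/topcrop.png",cv2.resize(im[135:275,190:345],None,fx=5,fy=4.2,interpolation=2))
E
```

```text
((293.56060791015625, 231.76084899902344), (30.97430992126465, 36.529296875), 10.12467098236084) [489.5 -33.6]
((229.62799072265625, 220.29598999023438), (30.857742309570312, 36.49263381958008), 10.304845809936523) [522.4 133.4]
((301.6073913574219, 185.77713012695312), (30.27741050720215, 35.51054382324219), 9.782407760620117) [611.  -57.4]
((238.5744171142578, 174.60943603515625), (30.265382766723633, 35.69163513183594), 10.784297943115234) [643.9 109.3]
[344.5, 219.8] [519.2 137.4] (229.62799072265625, 220.29598999023438) [521.1 135.5 100.3] 5.081275624677769
[252, 211.2] [616.7 -48.8] (301.6073913574219, 185.77713012695312) [611.  -56.4  94.1] 3.1719183303711036
[293.1, 194.5] [502.7 -17.4] (293.56060791015625, 231.76084899902344) [488.7 -31.6  88. ] 5.718824379137246
[303.6, 244.2] [644.1 116.7] (238.5744171142578, 174.60943603515625) [642.7 112.   97.2] 5.99027982635797
vial scene [([313.2, 201.7], 0.75, array([500. ,  39.8])), ([465.2, 303.2], 0.59, array([608.7, 436.3]))]
vial top [([265.5, 224.8], 0.59, array([509. ,  39.5]))]
dish scene [([287.9, 222.6], 0.7, array([602.9,  44.1]))]
dish top [([266.3, 189.9], 0.94, array([601.5,  36.2]))]
canister scene [([149.6, 209.2], 0.72, array([ 668.9, -381.7])), ([285.2, 224.6], 0.46, array([503.2, -42.7]))]
canister top [([416.6, 177.6], 0.56, array([ 646.5, -393.2])), ([413.2, 250.0], 0.22, array([ 439.5, -372.4]))]
carton scene [([211.5, 176.7], 0.8, array([ 441.2, -375.4]))]
carton top [([414.1, 246.8], 0.57, array([ 448.5, -375.4]))]
```

```bash
cat >> h.py <<'E'
def proj(c,P):
    m=camera_model(c); M=R.from_rotvec(m["orientation"]).as_matrix()
    q=(np.atleast_2d(P)-m["position"])@M; K=m["mtx"]
    return np.c_[K[0,0]*q[:,0]/-q[:,2]+K[0,2], -K[1,1]*q[:,1]/-q[:,2]+K[1,2]]
E
python3 - <<'E'
from h import *
np.set_printoptions(precision=1,suppress=True)
out=[]
C0=np.array([566.7,37.9]);yaw=-.195
def P(u,v,C=C0,z=100): c,s=np.cos(yaw),np.sin(yaw); return [C[0]+c*u-s*v,C[1]+s*u+c*v,z]
im=cv2.imread("pics/scene0.png"); g=cv2.cvtColor(im,6)
roi=np.zeros_like(g);cv2.fillConvexPoly(roi,proj("scene",[P(u,v) for u,v in((-126,-144),(126,-144),(126,144),(-126,144))]).astype(int),255)
roi=cv2.erode(roi,np.ones((5,5)))
b=((g>110)&(roi>0)).astype(np.uint8)
for c in cv2.findContours(b,0,2)[0]:
    if cv2.contourArea(c)<200: continue
    m=cv2.moments(c);p=(m["m10"]/m["m00"],m["m01"]/m["m00"]); print(cv2.contourArea(c),p,plane("scene",p,100)[:2])
for n,(x0,x1,y0,y1) in dict(scene=(200,395,165,310),top=(190,345,135,275)).items():
    im=cv2.imread(f"pics/{n}0.png"); f=4
    big=cv2.resize(im[y0:y1,x0:x1],None,fx=f,fy=f,interpolation=2)
    def dr(pts,col): cv2.polylines(big,[np.round((proj(n,pts)-[x0,y0]+.5)*f).astype(int)],True,col,1)
    dr([P(u,v) for u,v in((-132,-150),(132,-150),(132,150),(-132,150))],(0,0,255))
    for cu in(-62,62):
        for cv in(-85,85):
            for a,h,w in((0,50,42),(-30,7,25)): dr([P(cu+a+i*h,cv+j*w) for i,j in((-1,-1),(1,-1),(1,1),(-1,1))],(0,255,0))
    out.append(cv2.resize(big,(600,int(600*big.shape[0]/big.shape[1])) ) if 0 else big)
    cv2.imwrite(f"pics/ov_{n}.png",big)
E
```

```text
1151.0 (300.2064871126556, 245.25340283811175) [651.1 113.2]
926.0 (341.86789056875443, 221.89668826493877) [529.5 137. ]
990.5 (256.3560491334343, 211.74490997812552) [612.4 -39.4]
649.5 (290.3749037721324, 191.84552219656143) [497.  -30.1]
```

View pics/ov_scene.png

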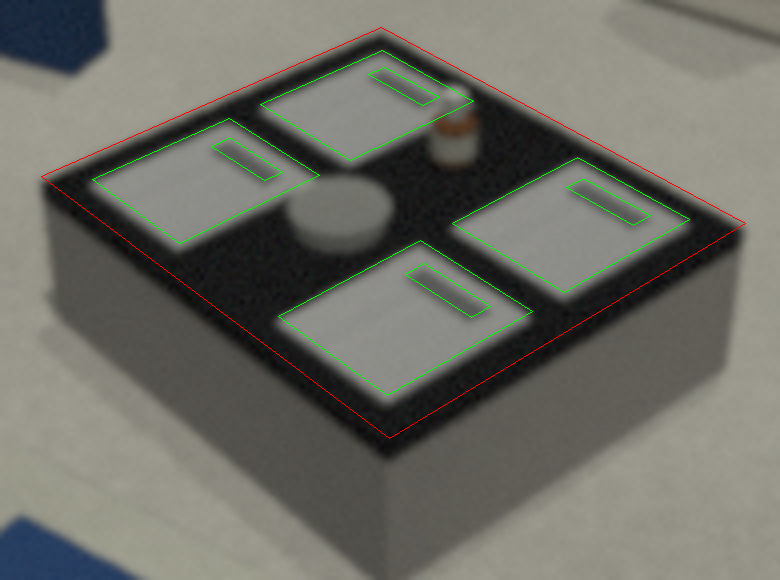

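View pics/ov_top.png

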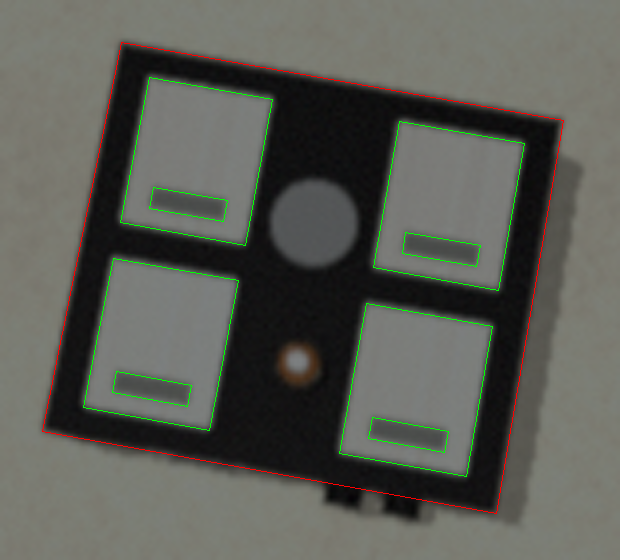

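```bash
cat >> h.py <<'E'
YAW=-.195; C0=np.array([566.7,37.9])
def D(u,v,z=100):
    c,s=np.cos(YAW),np.sin(YAW); return np.array([C0[0]+c*u-s*v,C0[1]+s*u+c*v,z])
BAY={1:(-62,85),2:(-62,-85),3:(62,85),4:(62,-85)}
def to(P,want=None):
    """P = fingertip target; prints shift in tool axes, and turn to put tool x along +-deck y"""
    o=get_obs(); M=R.from_rotvec(o["orientation"]).as_matrix()
    tip=np.array(o["ee_pos"])+M[:,1]*17
    ex=np.array([-np.sin(YAW),np.cos(YAW),0]); a=M.T@ex
    turn=(np.arctan2(-a[2],a[0])+np.pi/2)%np.pi-np.pi/2
    d=P-tip; dt=M.T@d
    print("t",round(o["t"],2),"tip",tip.round(1),"shift",dt.round(1),"turn",round(turn,3),"after turn",(R.from_rotvec([0,turn,0]).as_matrix().T@dt).round(1),"F",np.round(o["ft_force"],1),"w",round(o["width"],1),"q6",round(o["qpos"][5],2))
E
python3 - <<'E'
from h import *
np.set_printoptions(precision=3,suppress=True)
print(R.from_rotvec(get_obs()["orientation"]).as_matrix(),tip_reach)
for b,(u,v) in BAY.items(): print(b,D(u-30,v)); to(D(u-30,v,125))
E
```

```text
[[ 0.228 -0.    -0.974]
 [ 0.974  0.     0.228]
 [ 0.    -1.     0.   ]] 17.0
1 [492.914 139.116 100.   ]
t 0.8 tip [142.3 608.6 222.7] shift [-377.3   97.7 -448.3] turn -0.035 after turn [-392.6   97.7 -434.9] F [ 0.  -0.9 -0.9] w 88.0 q6 -0.02
2 [459.973 -27.663 100.   ]
t 0.8 tip [142.3 608.6 222.7] shift [-547.1   97.7 -454.2] turn -0.035 after turn [-562.6   97.7 -434.9] F [ 0.  -0.9 -0.9] w 88.0 q6 -0.02
3 [614.564 115.089 100.   ]
t 0.8 tip [142.3 608.6 222.7] shift [-372.9   97.7 -572.2] turn -0.035 after turn [-392.6   97.7 -558.9] F [ 0.  -0.9 -0.9] w 88.0 q6 -0.02
4 [581.623 -51.69  100.   ]
t 0.8 tip [142.3 608.6 222.7] shift [-542.8   97.7 -578.2] turn -0.035 after turn [-562.6   97.7 -558.9] F [ 0.  -0.9 -0.9] w 88.0 q6 -0.02
```

{"name": "arm_command", "arguments": {"targets": [[0,0,0,-0.035],[-26.2,0,-29,0],[-26.2,0,-29,0],[-26.2,0,-29,0],[-26.2,0,-29,0],[-26.2,0,-29,0],[-26.2,0,-29,0],[-26.2,0,-29,0],[-26.2,0,-29,0],[-26.2,0,-29,0],[-26.2,0,-29,0],[-26.2,0,-29,0],[-26.2,0,-29,0],[-26.2,0,-29,0],[-26.2,0,-29,0],[-26.2,0,-29,0],[0,0,0,0],[0,0,0,0]], "gripper": 0}}

```text
t: 2.3
ee_pos: [493.9, 137.2, 239.7]
orientation: [-1.297, -1.062, 1.061]
ft_force: [-0.0, -0.0, -0.9]
width: 0.8
```

```bash
python3 -c "
from h import *
to(D(-92,85,105))"
```

```text
t 2.3 tip [493.9 137.2 222.7] shift [  1.6 117.7   1.4] turn -0.004 after turn [  1.6 117.7   1.4] F [-0.  -0.  -0.9] w 0.8 q6 -1.12
```

Down to 6 mm above the strip, then slowly.

{"name": "arm_command", "arguments": {"targets": [[1.6,20,1.4,0],[0,25,0,0],[0,25,0,0],[0,25,0,0],[0,15,0,0],[0,5,0,0],[0,0,0,0],[0,0,0,0]]}}

```text
t: 2.97
ee_pos: [491.9, 141.4, 125.2]
orientation: [-1.295, -1.065, 1.065]
ft_force: [0.3, -0.4, -0.2]
width: 0.1
```

{"name": "arm_command", "arguments": {"targets": [[0,2,0,0],[0,2,0,0],[0,1,0,0],[0,1,0,0],[0,0,0,0],[0,0,0,0]]}}

```text
t: 3.47
ee_pos: [492.0, 140.6, 118.8]
orientation: [-1.295, -1.065, 1.064]
ft_force: [-0.1, -0.3, 0.6]
width: 0.4
```

{"name": "arm_command", "arguments": {"targets": [[0,1,0,0],[0,1,0,0],[0,0,0,0],[0,0,0,0]]}}

```text
t: 3.8
ee_pos: [492.2, 140.6, 117.3]
orientation: [-1.295, -1.065, 1.064]
ft_force: [-2.9, -1.0, 9.0]
width: 0.5
```

{"name": "arm_command", "arguments": {"targets": [[0,1,0,0],[0,0.5,0,0],[0,0,0,0],[0,0,0,0]]}}

```text
t: 4.13
ee_pos: [492.2, 140.6, 117.2]
orientation: [-1.295, -1.065, 1.064]
ft_force: [-6.9, -0.9, 25.3]
width: 0.5
```

{"name": "arm_command", "arguments": {"targets": [[0,-10,0,0],[0,-12,0,0],[0,0,-31,0],[0,0,-31,0],[0,0,-31,0],[0,0,-31,0],[0,0,0,0],[0,0,0,0],[0,10,0,0],[0,6,0,0],[0,0,0,0],[0,0,0,0]]}}

```text
t: 5.13
ee_pos: [612.2, 116.8, 120.3]
orientation: [-1.294, -1.063, 1.066]
ft_force: [-0.1, 0.2, 0.2]
width: 0.5
```

```bash
python3 -c "
from h import *
to(D(32,85,100.2))"
```

```text
t 5.13 tip [612.2 116.8 103.3] shift [-1.2  3.1 -2.7] turn 0.001 after turn [-1.2  3.1 -2.7] F [-0.1  0.2  0.2] w 0.5 q6 -1.21
```

{"name": "arm_command", "arguments": {"targets": [[-1.2,0,-2.7,0],[0,1.5,0,0],[0,1,0,0],[0,1,0,0],[0,0,0,0],[0,0,0,0]]}}

```text
t: 5.63
ee_pos: [616.0, 115.0, 117.7]
orientation: [-1.295, -1.064, 1.065]
ft_force: [0.6, -0.2, -0.1]
width: 0.6
```

{"name": "arm_command", "arguments": {"targets": [[0,1,0,0],[0,0.5,0,0],[0,0,0,0],[0,0,0,0]]}}

```text
t: 5.97
ee_pos: [616.1, 115.0, 116.4]
orientation: [-1.295, -1.065, 1.064]
ft_force: [-2.0, 0.3, 4.9]
width: 0.7
```

{"name": "arm_command", "arguments": {"targets": [[0,1,0,0],[0,0.5,0,0],[0,0,0,0],[0,0,0,0]]}}

```text
t: 6.3
ee_pos: [616.0, 115.0, 114.6]
orientation: [-1.295, -1.065, 1.065]
ft_force: [-1.0, 0.1, 4.0]
width: 0.6
```

{"name": "arm_command", "arguments": {"targets": [[0,1.5,0,0],[0,1.5,0,0],[0,1.5,0,0],[0,1.5,0,0],[0,1.5,0,0],[0,1.5,0,0],[0,0,0,0]]}}

```text
t: 6.88
ee_pos: [616.8, 114.9, 105.7]
orientation: [-1.296, -1.066, 1.064]
ft_force: [0.5, -0.1, 4.3]
width: 0.5
```

{"name": "arm_command", "arguments": {"targets": [[0,1.5,-0.5,0],[0,1.5,-0.5,0],[0,1.5,-0.5,0],[0,1.5,-0.5,0],[0,1.5,-0.5,0],[0,1.5,-0.5,0],[0,0,0,0]]}}

```text
t: 7.47
ee_pos: [618.8, 114.4, 96.3]
orientation: [-1.295, -1.064, 1.065]
ft_force: [-0.7, -0.4, 2.0]
width: 0.7
```

```bash
python3 - <<'E'
from h import *
im=get_image("scene"); cv2.imwrite("pics/s1.png",cv2.resize(im[120:320,190:400],(756,600*1),interpolation=2)[:600,:])
to(D(36,85,76))
E
```

```text
t 7.52 tip [618.7 114.4  79.3] shift [-0.1  3.3  0.2] turn 0.0 after turn [-0.1  3.3  0.2] F [0.5 0.7 2.2] w 0.6 q6 -1.21
```

View pics/s1.png

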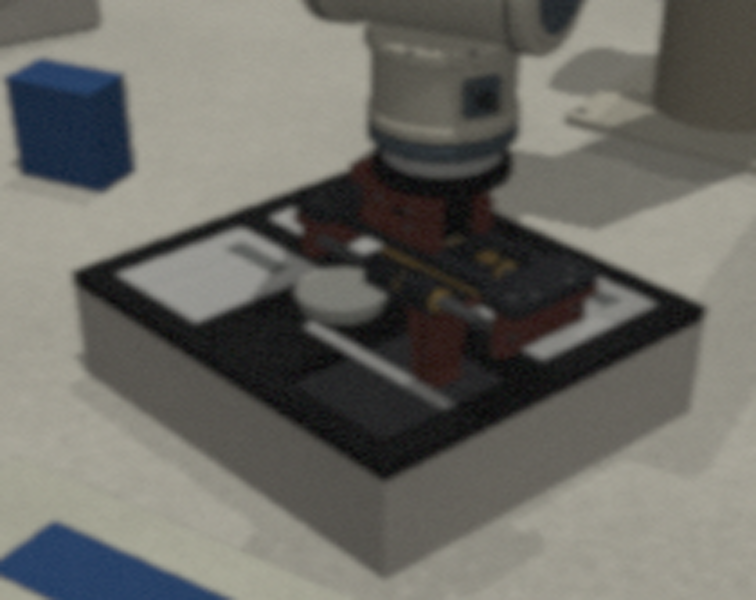

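{"name": "arm_command", "arguments": {"targets": [[0,1.5,-0.3,0],[0,1.5,-0.3,0],[0,1.5,-0.3,0],[0,1.5,-0.3,0],[0,0,0,0]]}}

```text
t: 7.93
ee_pos: [619.8, 114.1, 90.1]
orientation: [-1.295, -1.064, 1.065]
ft_force: [-1.0, -0.1, 2.4]
width: 0.5
```

{"name": "arm_command", "arguments": {"targets": [[0,0,2,0],[0,-1,2,0],[0,-3,2,0],[0,-8,0,0],[0,-15,0,0],[0,-25,0,0],[0,-35,0,0],[0,-35,0,0],[0,-35,0,0],[20,0,10,0],[35,0,15,0],[35,0,15,0],[35,0,15,0],[35,0,15,0],[35,0,15,0],[20,0,10,0],[0,0,0,0],[0,0,0,0]]}}

```text
t: 9.43
ee_pos: [562.1, 345.6, 248.2]
orientation: [-1.294, -1.067, 1.066]
ft_force: [-0.9, 0.7, 0.7]
width: 0.7
```

```bash
python3 - <<'E'
from h import *
im=get_image("scene"); t=get_image("top")
a=cv2.resize(im[150:320,190:400],(400,324),interpolation=2); b=cv2.resize(t[135:275,190:345],(358,324),interpolation=2)
cv2.imwrite("pics/s2.png",np.hstack([a,b])); to(D(0,0))
for n in("vial","dish"):
    for c in("scene","top"): print(n,c,[np.round(d["at"],1) for d in tip_of(c,n)][:2])
E
```

```text
t 9.53 tip [562.8 343.8 231. ] shift [-299.3  131.1  -63. ] turn 0.0 after turn [-299.3  131.1  -63.1] F [ 0.1 -0.2  0.7] w 0.1 q6 -0.85
vial scene [array([312.4, 206.5])]
vial top [array([268.8, 224.9])]
dish scene [array([284.3, 222.7])]
dish top [array([266.7, 188.8])]
```

View pics/s2.png

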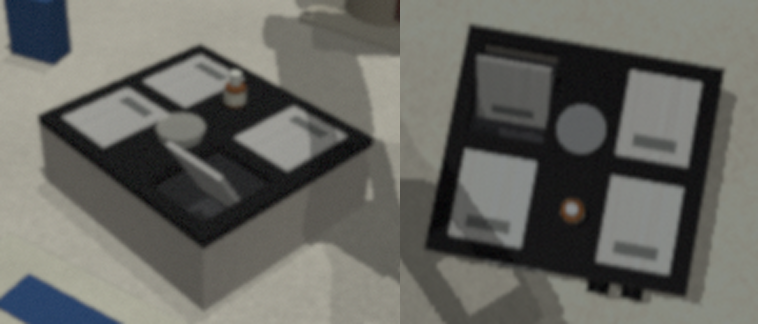

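```bash
python3 - <<'E'
from h import *
def pl(th,i,j,w=0):
    a=i*50; return D(62+a*np.cos(th)-w*np.sin(th),85+j*42,100-3+a*np.sin(th)+w*np.cos(th))
rows=[]
im={c:get_image(c) for c in("scene","top")}
for c,(x0,x1,y0,y1) in dict(scene=(265,345,205,275),top=(210,265,145,205)).items():
    r=[]
    for th in(None,.8,.95,1.1):
        f=4.8
        big=cv2.resize(im[c][y0:y1,x0:x1],None,fx=f,fy=f,interpolation=2)
        big=cv2.convertScaleAbs(big,alpha=1.4)
        if th:
          for w,col in((3,(0,255,0)),(-3,(0,0,255))):
            cv2.polylines(big,[np.round((proj(c,[pl(th,i,j,w) for i,j in((-1,-1),(1,-1),(1,1),(-1,1))])-[x0,y0]+.5)*f).astype(int)],True,col,1)
        r.append(cv2.resize(big,(198,int(198*big.shape[0]/big.shape[1]))))
    rows.append(np.hstack(r))
cv2.imwrite("pics/s3.png",np.vstack(rows))
E
```

```text
(no output)
```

View pics/s3.png

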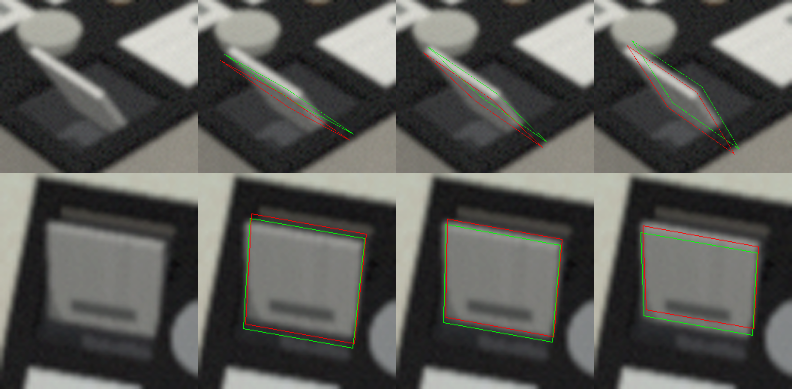

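```bash
python3 -c "
from workcell import *
print(close_job())"
```

```text
the job is handed in; nothing more can be done
None
```

The loose cover was bay_3 (far row, left). It now stands open at about 57–60°, and I have handed the job in.

- **Finding it:** With shut fingertips I pressed the bay_1 strip first; it stayed rigid, reading 25 N with no movement. I then pressed the bay_3 strip, which gave way at about 4 N. I did not press bay_2 or bay_4, because the loose cover had already been found.
- **Opening it:** I pushed the near half of bay_3 down about 27 mm into the well. I then backed off, lifted out and moved the arm clear to the left at about 9.5 s of the 51 s limit. Forces during the push stayed around 4 N.
- **Last checks:** Drawing the cover's outline over both camera pictures at several tilts matched best between 0.95 and 1.1 rad. This agrees with the estimate from the fingertip depth. The wrist force read about zero after withdrawal.
- **A disagreement:** The network's vial position shifted by 3–5 pixels between the first and last pictures. Positions read off the top-camera pictures I viewed put the vial in the same place before and after, so I took the shift as network noise. The dish detections shifted by up to about 4 pixels in the scene view and about 1 in the top view, and I did not check the dish separately. I did not measure the canister, carton, rack or beaker again, but the arm made no contact near them.

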